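# Refit the long ejector pin in its guide

## Task

Take the longer of the two steel ejector pins from the wooden rack, start its tapered end in the bored guide block and slide it in part of the way until your fingers come near the block. Let go, take a fresh hold further back on the knurled tail and push the pin home past the spring ball until its collar sits flat on the bush, then let go. Feel your way in: never force the pin against the guide, and leave the short pin, the bottle and the marker alone.

Things in the scene. Friction and masses are not known exactly. Their poses are not given: they have to be found in the camera images.
- long_pin: long ejector pin, round plain steel, loose, 0.2 kg, level in either lane of the rack. Origin on its axis at the collar's front face; x along the pin towards the tip (it may roll: y, z mean nothing). Ahead of the origin: shank 12 mm diameter, 150 mm long, 9 mm groove 103.5 to 111 mm out. Behind: collar 40 mm diameter, 8 mm thick, then knurled tail 15 mm diameter, 40 mm long
- pin_tip (a point): centre of the long pin's front end, 150 mm ahead of its origin; the last 8 mm taper to 6 mm diameter. In line with the bore the pin slides with 1 or 2 N until the tip reaches the ball; more than about 12 N between pin and guide at the mouth, or 10 N of contact in the straight bore, means that it is out of line and scores it: ease it sideways
- pin_grip (a point): on the long pin's axis 42 mm ahead of its origin, near its balance point: the place to take it from the rack, bare for 25 mm either way, with 40 mm of air below its axis
- pin_tail (a point): on the long pin's axis, middle of the knurled tail, 28 mm behind its origin; the rack's rear bar covers it
- short_pin: spare pin like the long one but with a 115 mm shank, in the other lane, 100 mm beside it; leave it
- pin_rack: fixed wooden rack 172 x 160 mm, 55 mm high. Origin on the bench below the pins' grip places; x along the pins towards their tips. Lanes at y = +50 and -50 mm; pins lie in open-topped slots of two cross bars (x -86 to -56 and 44 to 62 mm), axis 52 mm above the bench, collar face at x = -42 mm. Between the bars only the 12 mm base lies below. Lift pins straight up
- bolster: fixed ejector unit: dark steel plate 176 x 160 x 16 mm, two low cheeks (49 mm high) and between them the bored steel guide block, 50 mm wide, 74 mm high. Origin under the middle of the front edge, 6 mm below the mats; x points INTO the bore (the way the pin goes), z up. Jack screws lock the block up to 11 mm left or right (y) of the plate's middle: not measured, see or feel it
- unit_face (a point): nominal middle of the bore's mouth, 52 mm above the bolster's origin, in the bush's flat front face (44 mm diameter, at the plate's front edge), axes as the bolster; true in x and z, up to 11 mm off in y. Lead-in cone 33 mm wide narrows at 45 degrees in 10 mm to the 13.2 mm bore, level, straight through, 160 mm. The block does not give: when the tip rides on the cone, its side force points to the bore
- ball_spot (a point): nominal place of a spring ball, 8 mm diameter, that pokes into the bore from above, 108.5 mm behind the face. The tip must lift it and it drags on the shank (pushing takes up to about 15 N); it drops into the pin's groove as the collar seats and draws the pin in over the last 2 mm. More than 35 N bruises the bush
- bottle: white dispenser bottle, 60 mm wide, 138 mm high, origin under its middle; leave it standing
- marker: felt marker, 136 x 18 mm, lying on the bench, origin under its middle; leave it
Things that resemble listed ones, but are neither listed nor needed, are in the scene too. Leave any pink look-alike of the long_pin alone.

How it is judged:
By the outcome, as a careful person would: the job done as asked, in the order asked, and still so for the second after the job is handed in, with the robot touching nothing.
It also fails if it takes over 72 s, if anything falls off the work surface, if the arm or the gripper's body presses on something with over 40 N, if the wrist force passes 120 N, or if a joint passes its speed limit or range.

## Robot

A 7-joint arm with a two-finger parallel gripper is mounted at the origin on the work surface; the furniture and walls round the work are solid. World frame = base frame: x ahead of the robot, y to its left, z up, the work surface at z = 0. Lengths are in m, angles in degrees, forces in N, time in s.
With the tool pointing down it reaches from about 0.425 to 0.875 m from the base axis. Payload 4.7 kg.
Tool frame: the origin (TCP) lies on the mounting face of the last link; the fingertips stand 182 mm ahead of it and the grasp point (between the pads) lies 164 mm ahead of it; z points along the fingers, y is the line along which they close (so a half turn about z gives the same grasp; the last joint's range is limited). The gripper opens to 87 mm and grips with 3 to 60 N. Pads are 19 mm wide; open, the fingers measure 117 mm over their backs; the gripper's body (75 mm by 190 mm) begins 51 mm behind the grasp point.
Start: joints at [75.464, 18.392, -4.016, 83.108, 1.295, 78.541, -3.26], TCP at [0.172, -0.627, 0.405] pointing down, gripper open.
Joint ranges: [-163.93, 163.93], [-17.29, 119.83], [-79.2, 71.16], [3.27, 140.29], [-89.18, 269.18], [5.43, 117.66], [-154.24, 154.24]. Speed limits (degrees/s): [147.25, 147.25, 180, 180, 180, 180, 180].

## Interface

Orientations are given as [roll, pitch, yaw] about the fixed x, y, z axes, in that order (R = Rz(yaw) Ry(pitch) Rx(roll)).
In Python, from cell import env gives the robot as it stands.
- The arm moves only by the tool servo_tool, never from a script. Its argument "plan" is a list of rows, each an object with "xyz": the shift along the tool's x, y, z in cm, a list of three; "twist": the turn, a rotation vector about the tool's x, y, z in degrees, a list of three; "jaw": the closure, from 0 (fully open) to 1 (shut). In form: [{"xyz": [x, y, z], "twist": [wx, wy, wz], "jaw": jaw}, ...]. A call has 1 to 10 rows; each row is the pose to reach, as a shift and turn from the pose commanded when the call began, along the tool's axes at that moment; what a row does not reach only later rows make up. A row lasts 1/12 s, in which the tool goes at most 41.7 mm and 7.16 degrees, less where a joint would pass 70% of its speed; a pose out of reach is approached as far as the arm can. A call with a gripper value outside its range is refused whole. The fingers move at their own pace and stop on an object; "newtons" is the grip in N (left out, the last holds). Time passes only in rows, so rows that repeat a pose let the fingers close. It gives the time, the measured TCP pose, the force, the opening and the grip force at its end, in the units of the state.
- env.get_obs(): the state, without advancing time (a new reading comes with each control period).
- env.read_camera(name): name is "scene" or "side" or "wrist"; returns a dict with "img" (384x512x3 uint8, red, green, blue), "camera_matrix" (3x3 intrinsics, pixels), "R" (3x3) and "t" (3): a world point X has camera coordinates R X + t. Camera axes: x right, y down, z forward; pixel columns grow to the right and rows downward; lengths in m; the calibration is good to about 2 mm. A picture is of the moment at which its call begins. There is no depth.
- env.sign_off(): hands the job in; it is judged then, once.
The state is a dict: "time_s": time; "qpos": joint angles; "joint_velocities": joint speeds; "effort": joint torques, N m; "tool_pos": TCP position; "tool_rot": TCP orientation; "force": force on the tool from outside, world axes, zero at the start; "wrist_torque": the same for the moment, N m; "grip_width": finger opening in m; "grasp_force": force on a finger pad.
Only numpy, scipy, OpenCV 4.12 (cv2) and the standard library are available. Lean on these libraries where they do the work, as an engineer would, in place of code of your own. Each camera call takes 0.05 s, during which the arm holds its last target. There are 200 camera calls.

## Working session

There is one attempt and no reset: what is moved stays moved. The work goes in short steps, Python scripts to look and compute and a tool call to move; the robot and the scene stay as the last step left them, time stands still between calls to the robot, and variables do not carry over. Pictures are saved under pics/ and viewed, at most 10 in all, crops included, and the job is handed in when it is done.

Besides the shell and the picture viewer there is one more tool, called after "Emit:" as name(argument=value, ...), one argument or row to a line, values as JSON. servo_tool: Moves the arm, as the interface text tells. Its arguments: {"type":"object","properties":{"plan":{"type":"array","items":{"type":"object","properties":{"xyz":{"type":"array","items":{"type":"number"}},"twist":{"type":"array","items":{"type":"number"}},"jaw":{"type":"number"}}}},"newtons":{"type":"number"}},"required":["plan"]}

```bash
mkdir -p pics
python3 - <<'E'
from cell import env
import cv2,numpy as np
o=env.get_obs();print({k:np.round(v,4) for k,v in o.items()})
for n in("scene","side","wrist"):
    c=env.read_camera(n);cv2.imwrite(f"pics/{n}0.png",c["img"][:,:,::-1]);print(n,c["camera_matrix"].round(1).tolist(),c["R"].round(4).tolist(),c["t"].round(4).tolist())
a=cv2.imread("pics/scene0.png");b=cv2.imread("pics/side0.png")
cv2.imwrite("pics/a.png",a)
E
```

```text
{'time_s': np.float64(0.0), 'qpos': array([75.4641, 18.4394, -4.0153, 83.1753,  1.2962, 78.5405, -3.2615]), 'joint_velocities': array([ 0.0383,  0.0135,  0.0155, -0.0541,  0.0021,  0.0203,  0.0038]), 'effort': array([-4.00000e-04, -4.91282e+01, -4.04600e-01, -3.12526e+01,
       -6.41000e-02,  4.39000e-02,  2.00000e-04]), 'tool_pos': array([ 0.1719, -0.6266,  0.4037]), 'tool_rot': array([-1.798901e+02,  7.000000e-03,  1.534430e+01]), 'force': array([ 0.138 , -1.3982,  0.7348]), 'wrist_torque': array([-0.047 , -0.0405, -0.0185]), 'grasp_force': np.float64(0.0), 'grip_width': np.float64(0.0871)}
scene [[462.3, 0.0, 252.7], [0.0, 462.3, 186.9], [0.0, 0.0, 1.0]] [[-0.6845, -0.729, 0.0037], [-0.2811, 0.2592, -0.924], [0.6726, -0.6336, -0.3823]] [0.4114, 0.1935, 1.1441]
side [[376.4, 0.0, 255.8], [0.0, 376.4, 194.8], [0.0, 0.0, 1.0]] [[0.9769, -0.2132, 0.0132], [-0.1301, -0.643, -0.7548], [0.1694, 0.7356, -0.6558]] [-0.4832, 0.1866, 0.9819]
wrist [[281.2, 0.0, 252.3], [0.0, 281.2, 190.5], [0.0, 0.0, 1.0]] [[0.2648, -0.9643, -0.0019], [-0.9221, -0.2538, 0.2923], [-0.2823, -0.0757, -0.9563]] [-0.6503, -0.0361, 0.3917]
```

View pics/scene0.png

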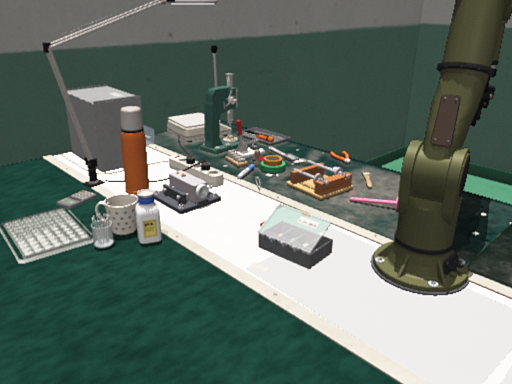

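View pics/side0.png

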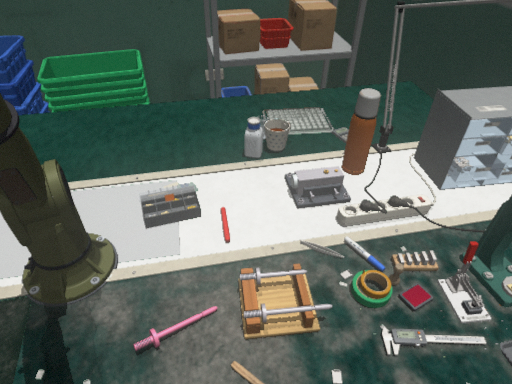

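```bash
cat > h.py <<'E'
import cv2,numpy as np
from cell import env
def look(n,f=None):
    c=env.read_camera(n)
    if f: cv2.imwrite(f"pics/{f}.png",c["img"][:,:,::-1])
    return c
def proj(c,X):
    p=np.atleast_2d(X)@c["R"].T+c["t"]; q=p@c["camera_matrix"].T; return q[:,:2]/q[:,2:]
def ray(c,uv,z):
    d=c["R"].T@np.linalg.solve(c["camera_matrix"],[*uv,1]); o=-c["R"].T@c["t"]
    return o+d*(z-o[2])/d[2]
def crop(c,x0,y0,x1,y1,s): 
    return cv2.resize(c["img"][y0:y1,x0:x1,::-1],None,fx=s,fy=s,interpolation=cv2.INTER_CUBIC)
E
python3 - <<'E'
from h import *
s=look("scene");d=look("side");w=look("wrist","wr")
A=crop(d,230,250,340,340,3.6);B=crop(d,275,155,360,215,4.6);C=crop(s,280,155,365,205,4.6);D=crop(s,145,160,230,220,4.6)
W=396
f=lambda a:cv2.resize(a,(W,290))
cv2.imwrite("pics/m.png",np.vstack([np.hstack([f(A),f(B)]),np.hstack([f(C),f(D)])]))
for uv in [(250,313),(330,308),(245,275),(305,272)]: print(ray(d,uv,.052).round(3))
for uv in [(290,183),(343,178)]: print(ray(d,uv,.05).round(3))
for uv in [(320,182),(203,192)]: print(ray(s,uv,.05).round(3))
E
```

```text
[ 0.424 -0.261  0.052]
[ 0.601 -0.285  0.052]
[ 0.433 -0.158  0.052]
[ 0.577 -0.179  0.052]
[0.638 0.16  0.05 ]
[0.811 0.151 0.05 ]
[ 0.441 -0.153  0.05 ]
[0.635 0.181 0.05 ]
```

View pics/m.png

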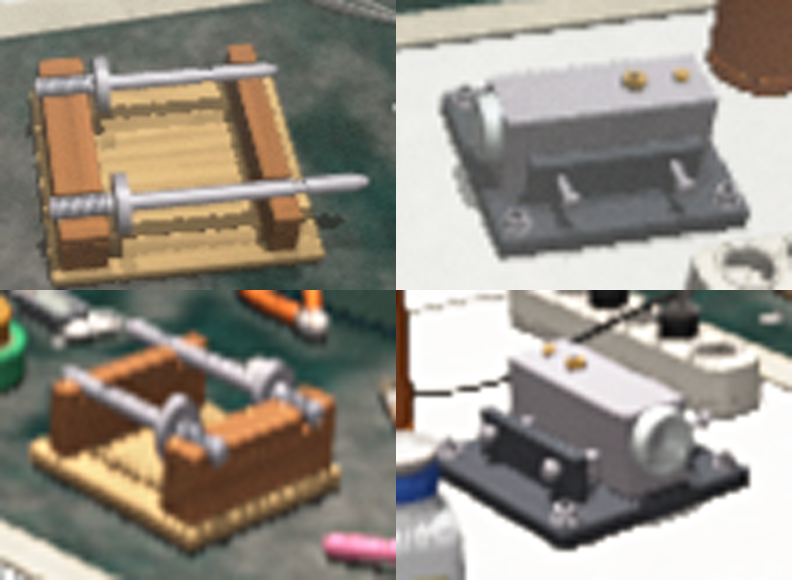

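View pics/wr.png

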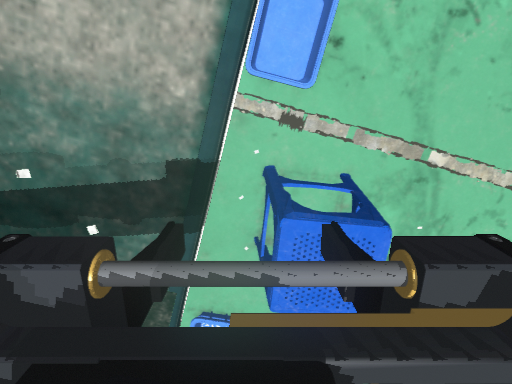

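Run:
```python
from h import *
from scipy.optimize import least_squares
s=look("scene");d=look("side")
def T(p,l):
    c,k=np.cos(p[2]),np.sin(p[2]); l=np.atleast_2d(l); return np.c_[p[0]+c*l[:,0]-k*l[:,1],p[1]+k*l[:,0]+c*l[:,1],l[:,2]]
z=.052
L=[(0,0,z),(.15,0,z),(-.048,0,z)]
di=[(265.3,313.),(331.9,306.5),(244.4,315.2)];sc=[(335.8,169.7),(306.8,161),(348.7,176)]
f=lambda p:np.r_[(proj(d,T(p,L))-di).ravel(),(proj(s,T(p,L))-sc).ravel()]
r=least_squares(f,[.45,-.26,-.1]);print("pin",r.x[:2].round(4),np.degrees(r.x[2]).round(2),r.fun.round(1))
L1=[(0,-.08,.01),(0,.08,.01),(.176,-.08,.01)];d1=[(298.4,206.8),(285.5,174.7),(350.5,198.9)]
L2=[(0,-.08,.01),(0,.08,.01),(.176,.08,.01)];s1=[(220.5,196),(182.3,210.5),(154.4,195)]
def g(p):
    B=[(0,p[3],.046)]
    return np.r_[(proj(d,T(p,L1))-d1).ravel(),(proj(s,T(p,L2))-s1).ravel(),(proj(d,T(p,B))-[(294.5,180.9)]).ravel(),(proj(s,T(p,B))-[(203.4,191.1)]).ravel()]
r=least_squares(g,[.64,.17,0,0]);print("bol",r.x[:2].round(4),np.degrees(r.x[2]).round(2),r.x[3],r.fun.round(1))
print(T(r.x,[(0,r.x[3],.046)]))
```

```text
pin [ 0.4582 -0.2679] -5.27 [ 0.6 -0.1  0.2 -0.4 -0.2 -0.   1.5  2.   0.2 -0.6 -0.8 -0.3]
bol [0.6483 0.173 ] -0.67 -0.004184450417245583 [-0.4 -0.5 -0.9 -0.   1.4  0.2  1.9 -1.  -0.5 -1.6 -2.9 -2.8 -2.3  0.9
  0.  -0.2]
[[0.64822017 0.16881296 0.046     ]]
```

Candidates: long pin (side px 265–332, 310; tip sticks well past the front bar), short pin (side 245–305, 273; tip barely past the bar), pink look-alike (side 175, 328). I choose the near-lane steel pin at (298, 310). The crop confirms its longer overhang. The wrist view shows only the floor.

Emit:
servo_tool(
  plan=[
    {"xyz": [41, -25.6, 4.4], "twist": [0, 0, 20.6], "jaw": 0},
    {"xyz": [41, -25.6, 4.4], "twist": [0, 0, 20.6], "jaw": 0},
    {"xyz": [41, -25.6, 4.4], "twist": [0, 0, 20.6], "jaw": 0},
    {"xyz": [41, -25.6, 4.4], "twist": [0, 0, 20.6], "jaw": 0},
    {"xyz": [41, -25.6, 4.4], "twist": [0, 0, 20.6], "jaw": 0},
    {"xyz": [41, -25.6, 4.4], "twist": [0, 0, 20.6], "jaw": 0},
    {"xyz": [41, -25.6, 4.4], "twist": [0, 0, 20.6], "jaw": 0},
    {"xyz": [41, -25.6, 4.4], "twist": [0, 0, 20.6], "jaw": 0},
    {"xyz": [41, -25.6, 4.4], "twist": [0, 0, 20.6], "jaw": 0},
    {"xyz": [41, -25.6, 4.4], "twist": [0, 0, 20.6], "jaw": 0},
  ],
  newtons=20,
)

```text
time_s: 1.23
tool_pos: [0.4538, -0.3205, 0.3673]
tool_rot: [180.0, -0.0, -5.3]
force: [0.5, -0.7, 0.2]
grip_width: 0.0872
grasp_force: 0.0
```

Emit:
servo_tool(
  plan=[
    {"xyz": [4.1, -5.3, 0], "twist": [0, 0, 0], "jaw": 0},
    {"xyz": [4.1, -5.3, 0], "twist": [0, 0, 0], "jaw": 0},
    {"xyz": [4.1, -5.3, 0], "twist": [0, 0, 0], "jaw": 0},
    {"xyz": [4.1, -5.3, 0], "twist": [0, 0, 0], "jaw": 0},
  ],
)

```text
time_s: 1.57
tool_pos: [0.4997, -0.2713, 0.3671]
tool_rot: [-180.0, -0.0, -5.0]
force: [-0.6, -0.2, 0.5]
grip_width: 0.0869
grasp_force: 0.0
```

Run:
```python
from h import *
o=env.get_obs();print(o["tool_pos"],o["tool_rot"],o["force"])
c=look("wrist","w1")
p=np.array([.4582,-.2679,.052]);a=np.radians(-5.27);u=np.array([np.cos(a),np.sin(a),0])
for l in(-.048,0,.042,.15):print(l,proj(c,p+u*l).round(1))
```

```text
[ 0.49965691 -0.27134665  0.36707083] [-1.79993337e+02 -6.78744889e-03 -5.00779172e+00] [-0.64195107 -0.16856805  0.46857363]
-0.048 [[251.2 255.3]]
0 [[251.4 217.5]]
0.042 [[251.5 181.7]]
0.15 [[252.   74.8]]
```

View pics/w1.png

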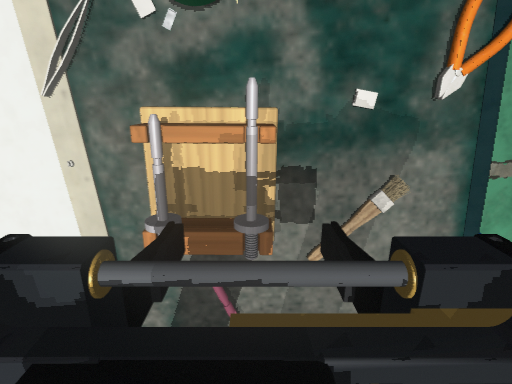

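The long pin lies along column 251, its collar at row 222 and its tip at (252, 78), about 3 mm further back than I predicted. The shorter pin, at column 157, is clear of the fingers. Descending.

Emit:
servo_tool(
  plan=[
    {"xyz": [-0.3, 0, 4], "twist": [0, 0, 0], "jaw": 0},
    {"xyz": [-0.3, 0, 8], "twist": [0, 0, 0], "jaw": 0},
    {"xyz": [-0.3, 0, 11], "twist": [0, 0, 0], "jaw": 0},
    {"xyz": [-0.3, 0, 13.5], "twist": [0, 0, 0], "jaw": 0},
    {"xyz": [-0.3, 0, 15.1], "twist": [0, 0, 0], "jaw": 0},
    {"xyz": [-0.3, 0, 15.1], "twist": [0, 0, 0], "jaw": 0},
    {"xyz": [-0.3, 0, 15.1], "twist": [0, 0, 0], "jaw": 0.4},
    {"xyz": [-0.3, 0, 15.1], "twist": [0, 0, 0], "jaw": 0.7},
    {"xyz": [-0.3, 0, 15.1], "twist": [0, 0, 0], "jaw": 1},
    {"xyz": [-0.3, 0, 15.1], "twist": [0, 0, 0], "jaw": 1},
  ],
  newtons=30,
)

```text
time_s: 2.45
tool_pos: [0.496, -0.2735, 0.2177]
tool_rot: [179.9, -0.1, -5.3]
force: [0.5, -0.4, 0.7]
grip_width: 0.0681
grasp_force: 0.0
```

Emit:
servo_tool(
  plan=[
    {"xyz": [0, 0, 0], "twist": [0, 0, 0], "jaw": 1},
    {"xyz": [0, 0, 0], "twist": [0, 0, 0], "jaw": 1},
    {"xyz": [0, 0, 0], "twist": [0, 0, 0], "jaw": 1},
    {"xyz": [0, 0, 0], "twist": [0, 0, 0], "jaw": 1},
    {"xyz": [0, 0, 0], "twist": [0, 0, 0], "jaw": 1},
  ],
)

```text
time_s: 2.87
tool_pos: [0.4956, -0.2729, 0.2161]
tool_rot: [180.0, 0.0, -5.2]
force: [-0.3, 0.2, -0.5]
grip_width: 0.0349
grasp_force: 0.0
```

Emit:
servo_tool(
  plan=[
    {"xyz": [0, 0, 0], "twist": [0, 0, 0], "jaw": 1},
    {"xyz": [0, 0, 0], "twist": [0, 0, 0], "jaw": 1},
    {"xyz": [0, 0, 0], "twist": [0, 0, 0], "jaw": 1},
    {"xyz": [0, 0, 0], "twist": [0, 0, 0], "jaw": 1},
    {"xyz": [0, 0, 0], "twist": [0, 0, 0], "jaw": 1},
    {"xyz": [0, 0, 0], "twist": [0, 0, 0], "jaw": 1},
  ],
)

```text
time_s: 3.37
tool_pos: [0.4958, -0.2717, 0.216]
tool_rot: [-179.9, 0.0, -5.2]
force: [-0.3, 4.8, 2.7]
grip_width: 0.0112
grasp_force: 30.0
```

Emit:
servo_tool(
  plan=[
    {"xyz": [0, 0, -0.5], "twist": [0, 0, 0], "jaw": 1},
    {"xyz": [0, 0, -1.5], "twist": [0, 0, 0], "jaw": 1},
    {"xyz": [0, 0, -3.5], "twist": [0, 0, 0], "jaw": 1},
    {"xyz": [0, 0, -6.5], "twist": [0, 0, 0], "jaw": 1},
    {"xyz": [0, 0, -9], "twist": [0, 0, 0], "jaw": 1},
    {"xyz": [0, 0, -11], "twist": [0, 0, 0], "jaw": 1},
    {"xyz": [0, 0, -12], "twist": [0, 0, 0], "jaw": 1},
    {"xyz": [0, 0, -12], "twist": [0, 0, 0], "jaw": 1},
  ],
)

```text
time_s: 4.03
tool_pos: [0.4961, -0.2741, 0.3394]
tool_rot: [179.8, -0.3, -5.3]
force: [0.3, 0.2, -2.4]
grip_width: 0.011
grasp_force: 30.0
```

Emit:
servo_tool(
  plan=[
    {"xyz": [-0.2, -1.5, 0], "twist": [0, 0, 0], "jaw": 1},
    {"xyz": [-0.6, -4.5, 0], "twist": [0, 0, -0.5], "jaw": 1},
    {"xyz": [-1, -8, 0], "twist": [0, 0, -1], "jaw": 1},
    {"xyz": [-1.5, -11.5, 0], "twist": [0, 0, -1.5], "jaw": 1},
    {"xyz": [-2, -15, 0], "twist": [0, 0, -2], "jaw": 1},
    {"xyz": [-2.5, -18.5, 0], "twist": [0, 0, -2.5], "jaw": 1},
    {"xyz": [-3, -22, 0], "twist": [0, 0, -3], "jaw": 1},
    {"xyz": [-3.5, -25.5, 0], "twist": [0, 0, -3.5], "jaw": 1},
    {"xyz": [-4, -29, 0], "twist": [0, 0, -4], "jaw": 1},
    {"xyz": [-4.4, -32, 0], "twist": [0, 0, -4.5], "jaw": 1},
  ],
)

```text
time_s: 4.87
tool_pos: [0.4793, 0.0527, 0.3343]
tool_rot: [180.0, 0.2, -0.6]
force: [0.5, -0.6, -1.7]
grip_width: 0.0112
grasp_force: 30.0
```

Emit:
servo_tool(
  plan=[
    {"xyz": [-0.2, -3, 0], "twist": [0, 0, 0], "jaw": 1},
    {"xyz": [-0.3, -6, 0], "twist": [0, 0, 0], "jaw": 1},
    {"xyz": [-0.4, -8.5, 0], "twist": [0, 0, 0], "jaw": 1},
    {"xyz": [-0.4, -10.5, 0], "twist": [0, 0, 0], "jaw": 1},
    {"xyz": [-0.4, -12, 0], "twist": [0, 0, 0], "jaw": 1},
    {"xyz": [-0.4, -12, 0], "twist": [0, 0, 0], "jaw": 1},
  ],
)

```text
time_s: 5.37
tool_pos: [0.4767, 0.1739, 0.3344]
tool_rot: [-179.9, 0.2, -0.4]
force: [0.5, 0.1, -1.8]
grip_width: 0.0112
grasp_force: 30.0
```

Run:
```python
from h import *
o=env.get_obs();print(o["tool_pos"],o["tool_rot"],o["force"])
c=look("wrist","w2");s=look("side","s2")
a=np.radians(-.67);u=np.array([np.cos(a),np.sin(a),0]);v=np.array([-u[1],u[0],0]);p=np.array([.6483,.173,0])
for l in[(0,-.08,.01),(0,.08,.01),(.176,-.08,.01),(.176,.08,.01),(0,-.004,.046)]:print(l,proj(c,p+u*l[0]+v*l[1]+[0,0,l[2]]).round(1))
img=cv2.resize(c["img"][:260,130:390,::-1],None,fx=2.3,fy=2.3,interpolation=cv2.INTER_CUBIC);cv2.imwrite("pics/w2c.png",img)
```

```text
[0.47673119 0.17385095 0.33444296] [-1.79901895e+02  1.64907982e-01 -3.96676229e-01] [ 0.51613249  0.06486779 -1.78182674]
(0, -0.08, 0.01) [[336.5   2.5]]
(0, 0.08, 0.01) [[166.    1.6]]
(0.176, -0.08, 0.01) [[ 358.3 -266.7]]
(0.176, 0.08, 0.01) [[ 146.1 -267.6]]
(0, -0.004, 0.046) [[255.9 -13.2]]
```

View pics/w2c.png

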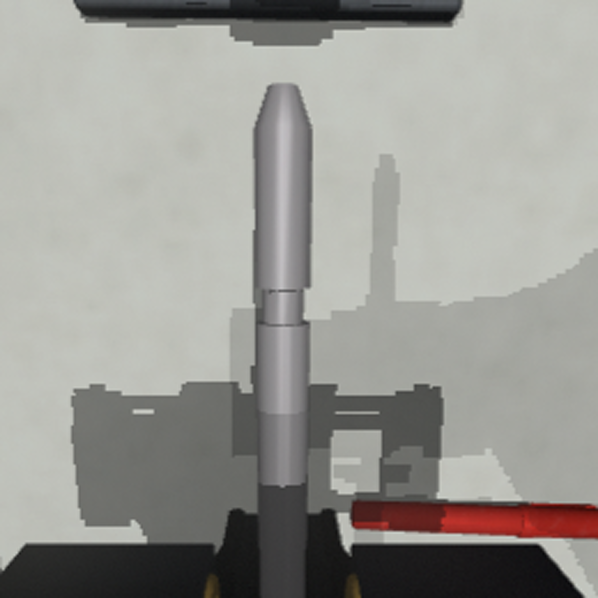

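The pin is held in line, with its tip at full-frame pixel (253, 36). Only the front edge of the bolster shows, at the top of the picture. I tilt the camera forward and sideways to measure the block itself.

Emit:
servo_tool(
  plan=[
    {"xyz": [-1.5, 1.5, 0], "twist": [0, 4, 0], "jaw": 1},
    {"xyz": [-3, 3, 0], "twist": [0, 10, 0], "jaw": 1},
    {"xyz": [-5, 5, 0], "twist": [0, 16, 0], "jaw": 1},
    {"xyz": [-6, 6, 0], "twist": [0, 21, 0], "jaw": 1},
    {"xyz": [-6, 6, 0], "twist": [0, 25, 0], "jaw": 1},
    {"xyz": [-6, 6, 0], "twist": [0, 25, 0], "jaw": 1},
    {"xyz": [-6, 6, 0], "twist": [0, 25, 0], "jaw": 1},
  ],
)

```text
time_s: 6.05
tool_pos: [0.4171, 0.1097, 0.3355]
tool_rot: [179.9, -24.9, -0.8]
force: [0.5, 0.6, -1.6]
grip_width: 0.0109
grasp_force: 30.0
```

Run:
```python
from h import *
o=env.get_obs();print(o["tool_pos"],o["tool_rot"],o["force"])
c=look("wrist","w3")
a=np.radians(-.67);u=np.array([np.cos(a),np.sin(a),0]);v=np.array([-u[1],u[0],0]);p=np.array([.6483,.173,0])
for l in[(0,-.08,.01),(0,.08,.01),(.176,-.08,.01),(.176,.08,.01),(0,-.004,.046),(0.1,-.004,.068)]:print(l,proj(c,p+u*l[0]+v*l[1]+[0,0,l[2]]).round(1))
cv2.imwrite("pics/w3c.png",crop(c,50,0,350,200,2.6))
```

```text
[0.41708276 0.10965061 0.33553609] [179.91907116 -24.8717978   -0.81863265] [ 0.52141412  0.59786788 -1.64611908]
(0, -0.08, 0.01) [[261.4 111.4]]
(0, 0.08, 0.01) [[135.9 111.7]]
(0.176, -0.08, 0.01) [[260.4 -11.7]]
(0.176, 0.08, 0.01) [[142.8 -11.4]]
(0, -0.004, 0.046) [[196.2  98.5]]
(0.1, -0.004, 0.068) [[194.6   5. ]]
```

View pics/w3c.png

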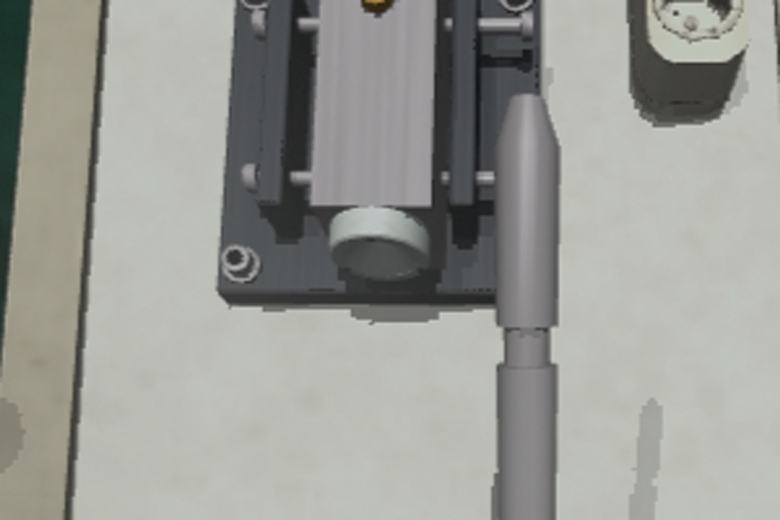

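The block shows clearly: top front corners at crop (312, 205) and (432, 207), bush face centre about (379, 248), plate corner at (220, 292). I compute the axis from these.

Run:
```python
from h import *
c=look("wrist")
f=lambda u,v,z:ray(c,(50+u/2.6,v/2.6),z)
L=[f(312,205,.068),f(320,0,.068)];R=[f(432,207,.068),f(436,0,.068)]
for A in(L,R):
    d=A[1]-A[0];print(A[0].round(4),A[1].round(4),np.degrees(np.arctan2(d[1],d[0])).round(2))
A=[f(220,292,.01),f(235,0,.01)];d=A[1]-A[0];print("plate",A[0].round(4),np.degrees(np.arctan2(d[1],d[0])).round(2))
A=[f(220,293,.01),f(495,294.5,.01)];d=A[0]-A[1];print("front",A[0].round(4),90-np.degrees(np.arctan2(d[1],-d[0])).round(2), np.degrees(np.arctan2(-d[0],d[1])))
print("bushL/R",f(330,240,.046),f(428,240,.046))
print("tip px",((525/2.6)+50,97/2.6), "marker")
o=env.get_obs()
from scipy.spatial.transform import Rotation as Ro
T=Ro.from_euler('xyz',o["tool_rot"],degrees=True).as_matrix()
for l in(.105,.108,.111):print(l,proj(c,o["tool_pos"]+T@[l,0,.164]))
```

```text
[0.6609 0.1941 0.068 ] [0.7556 0.1931 0.068 ] -0.59
[0.6593 0.1444 0.068 ] [0.7549 0.143  0.068 ] -0.82
plate [0.649  0.2557 0.01  ] -0.31
front [0.6485 0.2557 0.01  ] -1.1200000000000045 -1.1190389849116855
bushL/R [0.65676986 0.19240588 0.046     ] [0.65617001 0.14894423 0.046     ]
tip px (251.9230769230769, 37.30769230769231) marker
0.105 [[248.41510802  48.58945567]]
0.108 [[248.38712463  41.41564085]]
0.111 [[248.35876041  34.14419674]]
```

Emit:
servo_tool(
  plan=[
    {"xyz": [0.8, -1, 1.2], "twist": [0, -4, 0], "jaw": 1},
    {"xyz": [1.8, -2.5, 3.5], "twist": [0, -10, 0], "jaw": 1},
    {"xyz": [3, -4.2, 5.5], "twist": [0, -16, 0], "jaw": 1},
    {"xyz": [4, -5.6, 7.5], "twist": [0, -21, 0], "jaw": 1},
    {"xyz": [4.6, -6.4, 8.8], "twist": [0, -24, 0], "jaw": 1},
    {"xyz": [4.6, -6.4, 8.8], "twist": [0, -25, 0], "jaw": 1},
    {"xyz": [4.6, -6.4, 8.8], "twist": [0, -25, 0], "jaw": 1},
    {"xyz": [4.6, -6.4, 8.8], "twist": [0, -25, 0], "jaw": 1},
  ],
)

```text
time_s: 6.82
tool_pos: [0.4977, 0.1734, 0.2755]
tool_rot: [-180.0, 0.0, -0.8]
force: [-0.3, -0.7, -2.0]
grip_width: 0.011
grasp_force: 30.0
```

Emit:
servo_tool(
  plan=[
    {"xyz": [0.2, 0.1, 1.5], "twist": [0, 0, 0], "jaw": 1},
    {"xyz": [0.4, 0.1, 3.2], "twist": [0, 0, 0], "jaw": 1},
    {"xyz": [0.7, 0.1, 5], "twist": [0, 0, 0], "jaw": 1},
    {"xyz": [1, 0.1, 6.2], "twist": [0, 0, 0], "jaw": 1},
    {"xyz": [1, 0.1, 6.55], "twist": [0, 0, 0], "jaw": 1},
    {"xyz": [1, 0.1, 6.55], "twist": [0, 0, 0], "jaw": 1},
    {"xyz": [1, 0.1, 6.55], "twist": [0, 0, 0], "jaw": 1},
    {"xyz": [1, 0.1, 6.55], "twist": [0, 0, 0], "jaw": 1},
  ],
)

```text
time_s: 7.48
tool_pos: [0.5079, 0.1727, 0.2115]
tool_rot: [-180.0, -0.1, -0.7]
force: [-0.8, -0.4, -1.8]
grip_width: 0.0109
grasp_force: 30.0
```

Run:
```python
from h import *
o=env.get_obs();print(o["tool_pos"],o["tool_rot"],o["force"])
d=look("side");s=look("scene");w=look("wrist")
f=lambda a:cv2.resize(a,(390,290))
cv2.imwrite("pics/m2.png",np.vstack([np.hstack([f(crop(d,240,150,330,217,4)),f(crop(s,170,165,260,232,4))]),cv2.resize(crop(w,130,0,390,95,3),(780,290))]))
```

```text
[0.50788444 0.17268374 0.21145786] [-1.79994384e+02 -1.25946391e-01 -7.48135712e-01] [-0.76952914 -0.42264092 -1.75529997]
```

View pics/m2.png

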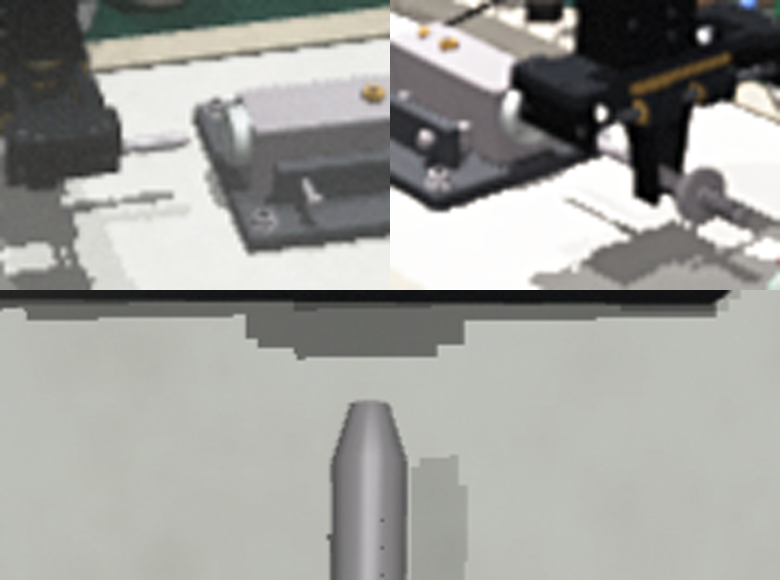

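Wrist view: the tip stands about 30 mm before the face, level and in line. I advance to the mouth, then feel.

Emit:
servo_tool(
  plan=[
    {"xyz": [0.5, 0, 0], "twist": [0, 0, 0], "jaw": 1},
    {"xyz": [1.2, 0, 0], "twist": [0, 0, 0], "jaw": 1},
    {"xyz": [1.9, 0, 0], "twist": [0, 0, 0], "jaw": 1},
    {"xyz": [2.4, 0, 0], "twist": [0, 0, 0], "jaw": 1},
    {"xyz": [2.8, 0, 0], "twist": [0, 0, 0], "jaw": 1},
    {"xyz": [3, 0, 0], "twist": [0, 0, 0], "jaw": 1},
    {"xyz": [3, 0, 0], "twist": [0, 0, 0], "jaw": 1},
    {"xyz": [3, 0, 0], "twist": [0, 0, 0], "jaw": 1},
  ],
)

```text
time_s: 8.3
tool_pos: [0.5375, 0.1721, 0.21]
tool_rot: [-180.0, 0.0, -0.8]
force: [-0.8, -0.5, -2.0]
grip_width: 0.0108
grasp_force: 30.0
```

Emit:
servo_tool(
  plan=[
    {"xyz": [0.15, 0, 0], "twist": [0, 0, 0], "jaw": 1},
    {"xyz": [0.3, 0, 0], "twist": [0, 0, 0], "jaw": 1},
    {"xyz": [0.4, 0, 0], "twist": [0, 0, 0], "jaw": 1},
    {"xyz": [0.4, 0, 0], "twist": [0, 0, 0], "jaw": 1},
  ],
)

```text
time_s: 8.63
tool_pos: [0.5417, 0.1719, 0.2103]
tool_rot: [180.0, -0.0, -0.8]
force: [0.7, 0.1, -2.1]
grip_width: 0.0112
grasp_force: 30.0
```

Emit:
servo_tool(
  plan=[
    {"xyz": [0.1, 0, 0], "twist": [0, 0, 0], "jaw": 1},
    {"xyz": [0.2, 0, 0], "twist": [0, 0, 0], "jaw": 1},
    {"xyz": [0.2, 0, 0], "twist": [0, 0, 0], "jaw": 1},
  ],
)

```text
time_s: 8.88
tool_pos: [0.5437, 0.1719, 0.2102]
tool_rot: [180.0, -0.0, -0.8]
force: [-0.0, -0.5, -1.9]
grip_width: 0.0108
grasp_force: 30.0
```

Emit:
servo_tool(
  plan=[
    {"xyz": [0.1, 0, 0], "twist": [0, 0, 0], "jaw": 1},
    {"xyz": [0.2, 0, 0], "twist": [0, 0, 0], "jaw": 1},
    {"xyz": [0.2, 0, 0], "twist": [0, 0, 0], "jaw": 1},
  ],
)

```text
time_s: 9.13
tool_pos: [0.5458, 0.1719, 0.2102]
tool_rot: [180.0, -0.0, -0.8]
force: [-0.5, -0.9, -1.4]
grip_width: 0.0111
grasp_force: 30.0
```

Emit:
servo_tool(
  plan=[
    {"xyz": [0.1, 0, 0], "twist": [0, 0, 0], "jaw": 1},
    {"xyz": [0.15, 0, 0], "twist": [0, 0, 0], "jaw": 1},
    {"xyz": [0.15, 0, 0], "twist": [0, 0, 0], "jaw": 1},
  ],
)

```text
time_s: 9.38
tool_pos: [0.5472, 0.1719, 0.2102]
tool_rot: [180.0, -0.0, -0.8]
force: [-0.3, 0.4, -2.1]
grip_width: 0.0111
grasp_force: 30.0
```

Emit:
servo_tool(
  plan=[
    {"xyz": [0.1, 0, 0], "twist": [0, 0, 0], "jaw": 1},
    {"xyz": [0.15, 0, 0], "twist": [0, 0, 0], "jaw": 1},
    {"xyz": [0.15, 0, 0], "twist": [0, 0, 0], "jaw": 1},
  ],
)

```text
time_s: 9.63
tool_pos: [0.5487, 0.1719, 0.2102]
tool_rot: [180.0, -0.0, -0.8]
force: [-0.3, -0.5, -1.9]
grip_width: 0.0111
grasp_force: 30.0
```

Emit:
servo_tool(
  plan=[
    {"xyz": [0.1, 0, 0], "twist": [0, 0, 0], "jaw": 1},
    {"xyz": [0.15, 0, 0], "twist": [0, 0, 0], "jaw": 1},
    {"xyz": [0.15, 0, 0], "twist": [0, 0, 0], "jaw": 1},
  ],
)

```text
time_s: 9.88
tool_pos: [0.5502, 0.1719, 0.2102]
tool_rot: [180.0, -0.0, -0.8]
force: [1.1, -0.6, -1.5]
grip_width: 0.011
grasp_force: 30.0
```

Emit:
servo_tool(
  plan=[
    {"xyz": [0.1, 0, 0], "twist": [0, 0, 0], "jaw": 1},
    {"xyz": [0.15, 0, 0], "twist": [0, 0, 0], "jaw": 1},
    {"xyz": [0.15, 0, 0], "twist": [0, 0, 0], "jaw": 1},
  ],
)

```text
time_s: 10.13
tool_pos: [0.5517, 0.1718, 0.2102]
tool_rot: [180.0, -0.0, -0.8]
force: [0.7, 0.0, -2.3]
grip_width: 0.0111
grasp_force: 30.0
```

Emit:
servo_tool(
  plan=[
    {"xyz": [0.1, 0, 0], "twist": [0, 0, 0], "jaw": 1},
    {"xyz": [0.15, 0, 0], "twist": [0, 0, 0], "jaw": 1},
    {"xyz": [0.15, 0, 0], "twist": [0, 0, 0], "jaw": 1},
  ],
)

```text
time_s: 10.38
tool_pos: [0.5532, 0.1718, 0.2102]
tool_rot: [180.0, -0.0, -0.8]
force: [-0.5, 0.0, -1.9]
grip_width: 0.0106
grasp_force: 30.0
```

Emit:
servo_tool(
  plan=[
    {"xyz": [0.1, 0, 0], "twist": [0, 0, 0], "jaw": 1},
    {"xyz": [0.15, 0, 0], "twist": [0, 0, 0], "jaw": 1},
    {"xyz": [0.15, 0, 0], "twist": [0, 0, 0], "jaw": 1},
  ],
)

```text
time_s: 10.63
tool_pos: [0.5547, 0.1718, 0.2102]
tool_rot: [180.0, -0.0, -0.8]
force: [0.2, 0.4, -2.7]
grip_width: 0.011
grasp_force: 30.0
```

Emit:
servo_tool(
  plan=[
    {"xyz": [0.1, 0, 0], "twist": [0, 0, 0], "jaw": 1},
    {"xyz": [0.1, 0, 0], "twist": [0, 0, 0], "jaw": 1},
    {"xyz": [0.1, 0, 0], "twist": [0, 0, 0], "jaw": 1},
  ],
)

```text
time_s: 10.88
tool_pos: [0.5556, 0.1718, 0.2102]
tool_rot: [180.0, -0.0, -0.8]
force: [0.6, 0.5, -1.0]
grip_width: 0.0108
grasp_force: 30.0
```

Emit:
servo_tool(
  plan=[
    {"xyz": [0.1, 0, 0], "twist": [0, 0, 0], "jaw": 1},
    {"xyz": [0.1, 0, 0], "twist": [0, 0, 0], "jaw": 1},
    {"xyz": [0.1, 0, 0], "twist": [0, 0, 0], "jaw": 1},
  ],
)

```text
time_s: 11.13
tool_pos: [0.5566, 0.1718, 0.2102]
tool_rot: [180.0, 0.0, -0.8]
force: [0.0, 0.2, -1.5]
grip_width: 0.0112
grasp_force: 30.0
```

Emit:
servo_tool(
  plan=[
    {"xyz": [0.1, 0, 0], "twist": [0, 0, 0], "jaw": 1},
    {"xyz": [0.2, 0, 0], "twist": [0, 0, 0], "jaw": 1},
    {"xyz": [0.2, 0, 0], "twist": [0, 0, 0], "jaw": 1},
  ],
)

```text
time_s: 11.38
tool_pos: [0.5588, 0.1717, 0.2102]
tool_rot: [-180.0, -0.0, -0.8]
force: [0.6, 0.7, -2.7]
grip_width: 0.0109
grasp_force: 30.0
```

Emit:
servo_tool(
  plan=[
    {"xyz": [0.1, 0, 0], "twist": [0, 0, 0], "jaw": 1},
    {"xyz": [0.2, 0, 0], "twist": [0, 0, 0], "jaw": 1},
    {"xyz": [0.2, 0, 0], "twist": [0, 0, 0], "jaw": 1},
  ],
)

```text
time_s: 11.63
tool_pos: [0.5608, 0.1717, 0.2102]
tool_rot: [-180.0, -0.0, -0.8]
force: [-0.1, 0.3, -2.2]
grip_width: 0.0111
grasp_force: 30.0
```

Emit:
servo_tool(
  plan=[
    {"xyz": [0.1, 0, 0], "twist": [0, 0, 0], "jaw": 1},
    {"xyz": [0.2, 0, 0], "twist": [0, 0, 0], "jaw": 1},
    {"xyz": [0.2, 0, 0], "twist": [0, 0, 0], "jaw": 1},
  ],
)

```text
time_s: 11.88
tool_pos: [0.5628, 0.1717, 0.2102]
tool_rot: [-180.0, -0.0, -0.8]
force: [-0.1, 1.0, -2.2]
grip_width: 0.0113
grasp_force: 30.0
```

Emit:
servo_tool(
  plan=[
    {"xyz": [0.1, 0, 0], "twist": [0, 0, 0], "jaw": 1},
    {"xyz": [0.2, 0, 0], "twist": [0, 0, 0], "jaw": 1},
    {"xyz": [0.2, 0, 0], "twist": [0, 0, 0], "jaw": 1},
  ],
)

```text
time_s: 12.13
tool_pos: [0.5648, 0.1716, 0.2102]
tool_rot: [180.0, -0.0, -0.8]
force: [0.8, -0.1, -2.1]
grip_width: 0.0111
grasp_force: 30.0
```

Emit:
servo_tool(
  plan=[
    {"xyz": [0.1, 0, 0], "twist": [0, 0, 0], "jaw": 1},
    {"xyz": [0.2, 0, 0], "twist": [0, 0, 0], "jaw": 1},
    {"xyz": [0.2, 0, 0], "twist": [0, 0, 0], "jaw": 1},
  ],
)

```text
time_s: 12.38
tool_pos: [0.5667, 0.1716, 0.2102]
tool_rot: [180.0, -0.0, -0.8]
force: [0.3, 0.7, -1.5]
grip_width: 0.0107
grasp_force: 30.0
```

Emit:
servo_tool(
  plan=[
    {"xyz": [0.1, 0, 0], "twist": [0, 0, 0], "jaw": 1},
    {"xyz": [0.2, 0, 0], "twist": [0, 0, 0], "jaw": 1},
    {"xyz": [0.2, 0, 0], "twist": [0, 0, 0], "jaw": 1},
  ],
)

```text
time_s: 12.63
tool_pos: [0.5688, 0.1716, 0.2102]
tool_rot: [180.0, -0.0, -0.8]
force: [-0.4, -0.0, -2.4]
grip_width: 0.0111
grasp_force: 30.0
```

Run:
```python
from h import *
o=env.get_obs();print(o["force"],o["wrist_torque"])
d=look("side");s=look("scene");w=look("wrist")
f=lambda a:cv2.resize(a,(390,290))
cv2.imwrite("pics/m3.png",np.vstack([np.hstack([f(crop(d,240,150,330,217,4)),f(crop(s,170,165,260,232,4))]),cv2.resize(crop(w,130,0,390,95,3),(780,290))]))
```

```text
[-0.38474765 -0.03124648 -2.36214148] [0.06850894 0.03254248 0.01854898]
```

View pics/m3.png

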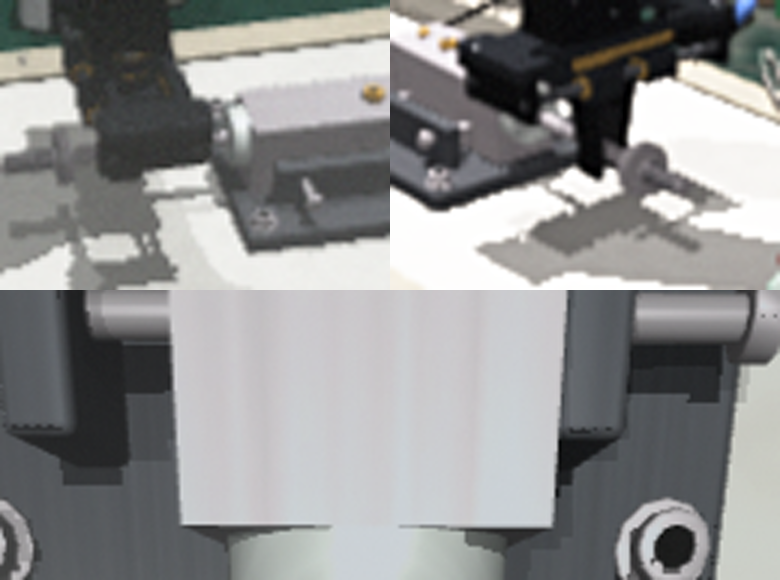

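The tip is in the bore: in the wrist view the block (columns 180–553, centre 367) is centred on the pin's column, and the forces are nil. I slide on in short steps.

Emit:
servo_tool(
  plan=[
    {"xyz": [0.2, 0, 0], "twist": [0, 0, 0], "jaw": 1},
    {"xyz": [0.4, 0, 0], "twist": [0, 0, 0], "jaw": 1},
    {"xyz": [0.6, 0, 0], "twist": [0, 0, 0], "jaw": 1},
    {"xyz": [0.6, 0, 0], "twist": [0, 0, 0], "jaw": 1},
  ],
)

```text
time_s: 13.12
tool_pos: [0.5751, 0.1714, 0.2102]
tool_rot: [-180.0, -0.0, -0.8]
force: [0.2, -1.4, -3.0]
grip_width: 0.0112
grasp_force: 30.0
```

Emit:
servo_tool(
  plan=[
    {"xyz": [0.2, 0, 0], "twist": [0, 0, 0], "jaw": 1},
    {"xyz": [0.4, 0, 0], "twist": [0, 0, 0], "jaw": 1},
    {"xyz": [0.6, 0, 0], "twist": [0, 0, 0], "jaw": 1},
    {"xyz": [0.6, 0, 0], "twist": [0, 0, 0], "jaw": 1},
  ],
)

```text
time_s: 13.45
tool_pos: [0.581, 0.1714, 0.2102]
tool_rot: [-180.0, -0.0, -0.8]
force: [1.1, 0.2, -2.8]
grip_width: 0.0108
grasp_force: 30.0
```

Emit:
servo_tool(
  plan=[
    {"xyz": [0.2, 0, 0], "twist": [0, 0, 0], "jaw": 1},
    {"xyz": [0.4, 0, 0], "twist": [0, 0, 0], "jaw": 1},
    {"xyz": [0.4, 0, 0], "twist": [0, 0, 0], "jaw": 1},
  ],
)

```text
time_s: 13.7
tool_pos: [0.585, 0.1714, 0.2102]
tool_rot: [-180.0, -0.0, -0.8]
force: [0.0, -0.5, -2.0]
grip_width: 0.0111
grasp_force: 30.0
```

Emit:
servo_tool(
  plan=[
    {"xyz": [0.2, 0, 0], "twist": [0, 0, 0], "jaw": 1},
    {"xyz": [0.4, 0, 0], "twist": [0, 0, 0], "jaw": 1},
    {"xyz": [0.6, 0, 0], "twist": [0, 0, 0], "jaw": 1},
    {"xyz": [0.6, 0, 0], "twist": [0, 0, 0], "jaw": 1},
  ],
)

```text
time_s: 14.03
tool_pos: [0.591, 0.1712, 0.2102]
tool_rot: [-180.0, -0.0, -0.8]
force: [-0.3, -0.2, -2.3]
grip_width: 0.0113
grasp_force: 30.0
```

Emit:
servo_tool(
  plan=[
    {"xyz": [0.2, 0, 0], "twist": [0, 0, 0], "jaw": 1},
    {"xyz": [0.4, 0, 0], "twist": [0, 0, 0], "jaw": 1},
    {"xyz": [0.6, 0, 0], "twist": [0, 0, 0], "jaw": 1},
    {"xyz": [0.6, 0, 0], "twist": [0, 0, 0], "jaw": 1},
  ],
)

```text
time_s: 14.37
tool_pos: [0.597, 0.1712, 0.2102]
tool_rot: [-180.0, -0.0, -0.8]
force: [0.0, 0.8, -1.4]
grip_width: 0.0106
grasp_force: 30.0
```

Emit:
servo_tool(
  plan=[
    {"xyz": [0.2, 0, 0], "twist": [0, 0, 0], "jaw": 1},
    {"xyz": [0.4, 0, 0], "twist": [0, 0, 0], "jaw": 1},
    {"xyz": [0.6, 0, 0], "twist": [0, 0, 0], "jaw": 1},
    {"xyz": [0.6, 0, 0], "twist": [0, 0, 0], "jaw": 1},
  ],
)

```text
time_s: 14.7
tool_pos: [0.603, 0.1711, 0.2102]
tool_rot: [-180.0, -0.0, -0.8]
force: [0.3, -0.7, -2.4]
grip_width: 0.0109
grasp_force: 30.0
```

Emit:
servo_tool(
  plan=[
    {"xyz": [0.2, 0, 0], "twist": [0, 0, 0], "jaw": 1},
    {"xyz": [0.4, 0, 0], "twist": [0, 0, 0], "jaw": 1},
    {"xyz": [0.6, 0, 0], "twist": [0, 0, 0], "jaw": 1},
    {"xyz": [0.8, 0, 0], "twist": [0, 0, 0], "jaw": 1},
    {"xyz": [0.8, 0, 0], "twist": [0, 0, 0], "jaw": 1},
  ],
)

```text
time_s: 15.12
tool_pos: [0.611, 0.1709, 0.2102]
tool_rot: [-180.0, -0.0, -0.8]
force: [1.1, -0.1, -3.0]
grip_width: 0.0113
grasp_force: 30.0
```

Emit:
servo_tool(
  plan=[
    {"xyz": [0.2, 0, 0], "twist": [0, 0, 0], "jaw": 1},
    {"xyz": [0.4, 0, 0], "twist": [0, 0, 0], "jaw": 1},
    {"xyz": [0.6, 0, 0], "twist": [0, 0, 0], "jaw": 1},
    {"xyz": [0.8, 0, 0], "twist": [0, 0, 0], "jaw": 1},
    {"xyz": [0.8, 0, 0], "twist": [0, 0, 0], "jaw": 1},
  ],
)

```text
time_s: 15.53
tool_pos: [0.619, 0.1709, 0.2102]
tool_rot: [-180.0, -0.0, -0.8]
force: [0.4, -0.2, -2.9]
grip_width: 0.011
grasp_force: 30.0
```

Emit:
servo_tool(
  plan=[
    {"xyz": [0.2, 0, 0], "twist": [0, 0, 0], "jaw": 1},
    {"xyz": [0.4, 0, 0], "twist": [0, 0, 0], "jaw": 1},
    {"xyz": [0.6, 0, 0], "twist": [0, 0, 0], "jaw": 1},
    {"xyz": [0.8, 0, 0], "twist": [0, 0, 0], "jaw": 1},
    {"xyz": [0.8, 0, 0], "twist": [0, 0, 0], "jaw": 1},
  ],
)

```text
time_s: 15.95
tool_pos: [0.627, 0.1708, 0.2102]
tool_rot: [-180.0, -0.0, -0.8]
force: [-0.3, -0.7, -2.7]
grip_width: 0.0111
grasp_force: 30.0
```

Run:
```python
from h import *
o=env.get_obs();print(o["force"],o["wrist_torque"],o["tool_pos"])
d=look("side");s=look("scene")
f=lambda a:cv2.resize(a,(390,290))
cv2.imwrite("pics/m4.png",np.hstack([f(crop(d,240,150,330,217,4)),f(crop(s,170,165,260,232,4))]))
```

```text
[-0.31631815 -0.66885118 -2.72668188] [-0.00388706 -0.00888559 -0.03096092] [0.62697644 0.17078877 0.21019577]
```

View pics/m4.png

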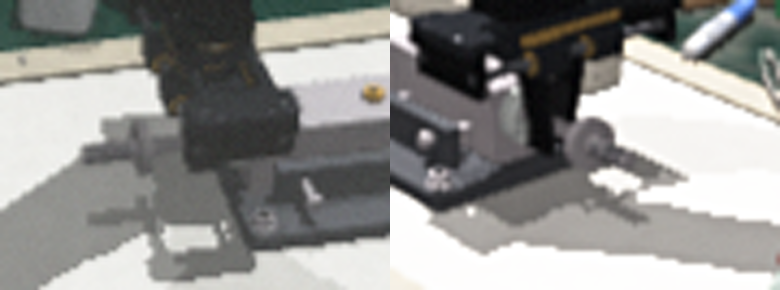

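Side and scene views: the collar and tail stick out behind the fingers, and the fingers stand about 10 mm from the bush. I let go, slide back past the collar and take the tail.

Emit:
servo_tool(
  plan=[
    {"xyz": [0, 0, 0], "twist": [0, 0, 0], "jaw": 0.8},
    {"xyz": [0, 0, 0], "twist": [0, 0, 0], "jaw": 0.5},
    {"xyz": [0, 0, 0], "twist": [0, 0, 0], "jaw": 0.2},
    {"xyz": [0, 0, 0], "twist": [0, 0, 0], "jaw": 0},
    {"xyz": [0, 0, 0], "twist": [0, 0, 0], "jaw": 0},
    {"xyz": [0, 0, 0], "twist": [0, 0, 0], "jaw": 0},
    {"xyz": [0, 0, 0], "twist": [0, 0, 0], "jaw": 0},
    {"xyz": [0, 0, 0], "twist": [0, 0, 0], "jaw": 0},
    {"xyz": [0, 0, 0], "twist": [0, 0, 0], "jaw": 0},
    {"xyz": [0, 0, 0], "twist": [0, 0, 0], "jaw": 0},
  ],
)

```text
time_s: 16.88
tool_pos: [0.6265, 0.1709, 0.2102]
tool_rot: [180.0, 0.0, -0.8]
force: [0.2, -0.1, -0.1]
grip_width: 0.0697
grasp_force: 0.0
```

Emit:
servo_tool(
  plan=[
    {"xyz": [0, 0, 0], "twist": [0, 0, 0], "jaw": 0},
    {"xyz": [0, 0, 0], "twist": [0, 0, 0], "jaw": 0},
  ],
)

```text
time_s: 17.05
tool_pos: [0.6265, 0.1709, 0.2101]
tool_rot: [180.0, 0.0, -0.8]
force: [0.4, -0.5, 0.4]
grip_width: 0.0815
grasp_force: 0.0
```

Emit:
servo_tool(
  plan=[
    {"xyz": [-1, 0, 0], "twist": [0, 0, 0], "jaw": 0},
    {"xyz": [-2.5, 0, 0], "twist": [0, 0, 0], "jaw": 0},
    {"xyz": [-4, 0, 0], "twist": [0, 0, 0], "jaw": 0},
    {"xyz": [-5.5, 0, 0.1], "twist": [0, 0, 0], "jaw": 0},
    {"xyz": [-6.5, 0, 0.2], "twist": [0, 0, 0], "jaw": 0},
    {"xyz": [-6.8, 0, 0.2], "twist": [0, 0, 0], "jaw": 0},
    {"xyz": [-6.8, 0, 0.2], "twist": [0, 0, 0], "jaw": 0},
    {"xyz": [-6.8, 0, 0.2], "twist": [0, 0, 0], "jaw": 0},
  ],
)

```text
time_s: 17.72
tool_pos: [0.5592, 0.1716, 0.2085]
tool_rot: [-180.0, -0.1, -0.8]
force: [1.0, -0.6, 0.7]
grip_width: 0.0869
grasp_force: 0.0
```

Run:
```python
from h import *
o=env.get_obs();print(o["force"],o["tool_pos"])
d=look("side");s=look("scene");w=look("wrist")
f=lambda a:cv2.resize(a,(390,290))
cv2.imwrite("pics/m5.png",np.vstack([np.hstack([f(crop(d,240,150,330,217,4)),f(crop(s,170,165,260,232,4))]),cv2.resize(crop(w,130,40,390,290,2),(780,290))]))
```

```text
[ 1.01457261 -0.59212173  0.71238807] [0.55920669 0.17156813 0.20848068]
```

View pics/m5.png

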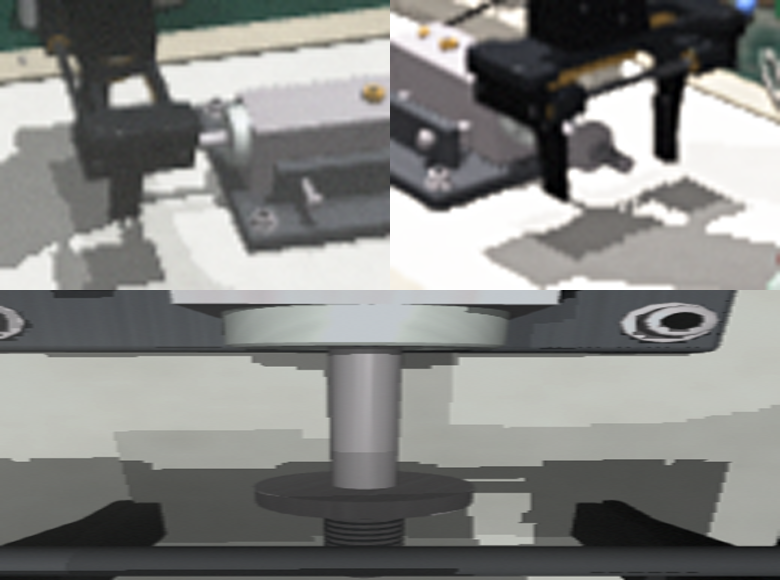

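The pin stays level in the bore (shank at column 365), the collar stands clear ahead of the fingers and the knurled tail is centred between them. Closing. That used up the picture budget (I viewed 11, one over the limit), so I go by force and position from here.

Emit:
servo_tool(
  plan=[
    {"xyz": [0, 0, 0], "twist": [0, 0, 0], "jaw": 0.4},
    {"xyz": [0, 0, 0], "twist": [0, 0, 0], "jaw": 0.7},
    {"xyz": [0, 0, 0], "twist": [0, 0, 0], "jaw": 1},
    {"xyz": [0, 0, 0], "twist": [0, 0, 0], "jaw": 1},
    {"xyz": [0, 0, 0], "twist": [0, 0, 0], "jaw": 1},
    {"xyz": [0, 0, 0], "twist": [0, 0, 0], "jaw": 1},
    {"xyz": [0, 0, 0], "twist": [0, 0, 0], "jaw": 1},
    {"xyz": [0, 0, 0], "twist": [0, 0, 0], "jaw": 1},
    {"xyz": [0, 0, 0], "twist": [0, 0, 0], "jaw": 1},
    {"xyz": [0, 0, 0], "twist": [0, 0, 0], "jaw": 1},
  ],
  newtons=35,
)

```text
time_s: 18.7
tool_pos: [0.5585, 0.1718, 0.2082]
tool_rot: [180.0, 0.0, -0.8]
force: [1.4, 0.0, 0.9]
grip_width: 0.0283
grasp_force: 0.0
```

Emit:
servo_tool(
  plan=[
    {"xyz": [0, 0, 0], "twist": [0, 0, 0], "jaw": 1},
    {"xyz": [0, 0, 0], "twist": [0, 0, 0], "jaw": 1},
    {"xyz": [0, 0, 0], "twist": [0, 0, 0], "jaw": 1},
    {"xyz": [0, 0, 0], "twist": [0, 0, 0], "jaw": 1},
  ],
)

```text
time_s: 19.03
tool_pos: [0.5586, 0.1718, 0.2082]
tool_rot: [-180.0, -0.0, -0.8]
force: [-0.1, 0.6, 0.5]
grip_width: 0.0137
grasp_force: 35.0
```

Emit:
servo_tool(
  plan=[
    {"xyz": [0.1, 0, -0.05], "twist": [0, 0, 0], "jaw": 1},
    {"xyz": [0.2, 0, -0.1], "twist": [0, 0, 0], "jaw": 1},
    {"xyz": [0.2, 0, -0.1], "twist": [0, 0, 0], "jaw": 1},
  ],
)

```text
time_s: 19.28
tool_pos: [0.5606, 0.1717, 0.209]
tool_rot: [180.0, 0.0, -0.7]
force: [-0.8, 0.4, -1.1]
grip_width: 0.0138
grasp_force: 35.0
```

Emit:
servo_tool(
  plan=[
    {"xyz": [0.1, 0, -0.03], "twist": [0, 0, 0], "jaw": 1},
    {"xyz": [0.2, 0, -0.05], "twist": [0, 0, 0], "jaw": 1},
    {"xyz": [0.2, 0, -0.05], "twist": [0, 0, 0], "jaw": 1},
  ],
)

```text
time_s: 19.53
tool_pos: [0.5628, 0.1716, 0.2096]
tool_rot: [-180.0, -0.0, -0.8]
force: [-0.2, 0.1, -1.4]
grip_width: 0.0141
grasp_force: 35.0
```

Emit:
servo_tool(
  plan=[
    {"xyz": [0.1, 0, -0.03], "twist": [0, 0, 0], "jaw": 1},
    {"xyz": [0.2, 0, -0.05], "twist": [0, 0, 0], "jaw": 1},
    {"xyz": [0.2, 0, -0.05], "twist": [0, 0, 0], "jaw": 1},
  ],
)

```text
time_s: 19.78
tool_pos: [0.5648, 0.1716, 0.2102]
tool_rot: [180.0, -0.0, -0.8]
force: [-0.1, 1.0, -2.6]
grip_width: 0.0137
grasp_force: 35.0
```

Emit:
servo_tool(
  plan=[
    {"xyz": [0.2, 0, 0], "twist": [0, 0, 0], "jaw": 1},
    {"xyz": [0.4, 0, 0], "twist": [0, 0, 0], "jaw": 1},
    {"xyz": [0.4, 0, 0], "twist": [0, 0, 0], "jaw": 1},
  ],
)

```text
time_s: 20.03
tool_pos: [0.569, 0.1715, 0.2102]
tool_rot: [-180.0, -0.0, -0.8]
force: [0.5, 0.3, -1.2]
grip_width: 0.0136
grasp_force: 35.0
```

Emit:
servo_tool(
  plan=[
    {"xyz": [0.1, 0, 0], "twist": [0, 0, 0], "jaw": 1},
    {"xyz": [0.3, 0, 0], "twist": [0, 0, 0], "jaw": 1},
    {"xyz": [0.3, 0, 0], "twist": [0, 0, 0], "jaw": 1},
  ],
)

```text
time_s: 20.28
tool_pos: [0.5719, 0.1715, 0.2102]
tool_rot: [-180.0, -0.0, -0.8]
force: [-0.4, 0.2, -1.1]
grip_width: 0.0138
grasp_force: 35.0
```

Emit:
servo_tool(
  plan=[
    {"xyz": [0.1, 0, 0], "twist": [0, 0, 0], "jaw": 1},
    {"xyz": [0.2, 0, 0], "twist": [0, 0, 0], "jaw": 1},
    {"xyz": [0.2, 0, 0], "twist": [0, 0, 0], "jaw": 1},
  ],
)

```text
time_s: 20.53
tool_pos: [0.5737, 0.1715, 0.2102]
tool_rot: [180.0, -0.0, -0.8]
force: [-0.6, -0.1, -1.9]
grip_width: 0.014
grasp_force: 35.0
```

Emit:
servo_tool(
  plan=[
    {"xyz": [0.1, 0, 0], "twist": [0, 0, 0], "jaw": 1},
    {"xyz": [0.2, 0, 0], "twist": [0, 0, 0], "jaw": 1},
    {"xyz": [0.2, 0, 0], "twist": [0, 0, 0], "jaw": 1},
  ],
)

```text
time_s: 20.78
tool_pos: [0.5757, 0.1715, 0.2102]
tool_rot: [180.0, -0.0, -0.8]
force: [0.2, 0.4, -1.7]
grip_width: 0.0138
grasp_force: 35.0
```

Tip about 105 mm in; the ball comes next.

Emit:
servo_tool(
  plan=[
    {"xyz": [0.1, 0, 0], "twist": [0, 0, 0], "jaw": 1},
    {"xyz": [0.2, 0, 0], "twist": [0, 0, 0], "jaw": 1},
    {"xyz": [0.2, 0, 0], "twist": [0, 0, 0], "jaw": 1},
  ],
)

```text
time_s: 21.03
tool_pos: [0.5778, 0.1715, 0.2102]
tool_rot: [-180.0, -0.0, -0.8]
force: [-0.0, -0.3, -2.1]
grip_width: 0.0141
grasp_force: 35.0
```

Emit:
servo_tool(
  plan=[
    {"xyz": [0.1, 0, 0], "twist": [0, 0, 0], "jaw": 1},
    {"xyz": [0.2, 0, 0], "twist": [0, 0, 0], "jaw": 1},
    {"xyz": [0.2, 0, 0], "twist": [0, 0, 0], "jaw": 1},
  ],
)

```text
time_s: 21.28
tool_pos: [0.5798, 0.1714, 0.2102]
tool_rot: [-180.0, -0.0, -0.8]
force: [0.0, -0.2, -2.0]
grip_width: 0.0136
grasp_force: 35.0
```

Emit:
servo_tool(
  plan=[
    {"xyz": [0.1, 0, 0], "twist": [0, 0, 0], "jaw": 1},
    {"xyz": [0.2, 0, 0], "twist": [0, 0, 0], "jaw": 1},
    {"xyz": [0.2, 0, 0], "twist": [0, 0, 0], "jaw": 1},
  ],
)

```text
time_s: 21.53
tool_pos: [0.5815, 0.1715, 0.2101]
tool_rot: [180.0, 0.0, -0.8]
force: [-1.6, 0.9, -0.0]
grip_width: 0.0144
grasp_force: 35.0
```

Emit:
servo_tool(
  plan=[
    {"xyz": [0.1, 0, 0], "twist": [0, 0, 0], "jaw": 1},
    {"xyz": [0.2, 0, 0], "twist": [0, 0, 0], "jaw": 1},
    {"xyz": [0.2, 0, 0], "twist": [0, 0, 0], "jaw": 1},
  ],
)

```text
time_s: 21.78
tool_pos: [0.5832, 0.1716, 0.21]
tool_rot: [180.0, 0.1, -0.7]
force: [-2.7, 0.5, 1.2]
grip_width: 0.0136
grasp_force: 35.0
```

Emit:
servo_tool(
  plan=[
    {"xyz": [0.1, 0, 0], "twist": [0, 0, 0], "jaw": 1},
    {"xyz": [0.2, 0, 0], "twist": [0, 0, 0], "jaw": 1},
    {"xyz": [0.2, 0, 0], "twist": [0, 0, 0], "jaw": 1},
  ],
)

```text
time_s: 22.03
tool_pos: [0.5844, 0.1717, 0.2099]
tool_rot: [179.9, 0.2, -0.7]
force: [-6.1, 0.2, 3.0]
grip_width: 0.0137
grasp_force: 35.0
```

Emit:
servo_tool(
  plan=[
    {"xyz": [0.1, 0, 0], "twist": [0, 0, 0], "jaw": 1},
    {"xyz": [0.2, 0, 0], "twist": [0, 0, 0], "jaw": 1},
    {"xyz": [0.2, 0, 0], "twist": [0, 0, 0], "jaw": 1},
  ],
)

```text
time_s: 22.28
tool_pos: [0.5852, 0.1719, 0.2097]
tool_rot: [179.9, 0.4, -0.7]
force: [-10.9, -1.2, 5.8]
grip_width: 0.0141
grasp_force: 35.0
```

Emit:
servo_tool(
  plan=[
    {"xyz": [0.1, 0, 0], "twist": [0, 0, 0], "jaw": 1},
    {"xyz": [0.2, 0, 0], "twist": [0, 0, 0], "jaw": 1},
    {"xyz": [0.2, 0, 0], "twist": [0, 0, 0], "jaw": 1},
  ],
)

```text
time_s: 22.53
tool_pos: [0.586, 0.1721, 0.2093]
tool_rot: [179.8, 0.6, -0.7]
force: [-15.1, -1.3, 6.8]
grip_width: 0.0142
grasp_force: 35.0
```

Emit:
servo_tool(
  plan=[
    {"xyz": [0, 0, -0.04], "twist": [0, 0.2, 0], "jaw": 1},
    {"xyz": [0, 0, -0.08], "twist": [0, 0.4, 0], "jaw": 1},
    {"xyz": [0, 0, -0.08], "twist": [0, 0.4, 0], "jaw": 1},
  ],
)

```text
time_s: 22.78
tool_pos: [0.5858, 0.1721, 0.2098]
tool_rot: [179.8, 0.2, -0.7]
force: [-13.0, -0.8, 4.5]
grip_width: 0.014
grasp_force: 35.0
```

Emit:
servo_tool(
  plan=[
    {"xyz": [0.05, 0, -0.03], "twist": [0, 0.1, 0], "jaw": 1},
    {"xyz": [0.1, 0, -0.05], "twist": [0, 0.1, 0], "jaw": 1},
    {"xyz": [0.1, 0, -0.05], "twist": [0, 0.1, 0], "jaw": 1},
  ],
)

```text
time_s: 23.03
tool_pos: [0.5885, 0.1718, 0.2105]
tool_rot: [179.9, -0.2, -0.7]
force: [-7.7, 0.0, 0.7]
grip_width: 0.014
grasp_force: 35.0
```

Emit:
servo_tool(
  plan=[
    {"xyz": [0.05, 0, -0.03], "twist": [0, 0.1, 0], "jaw": 1},
    {"xyz": [0.1, 0, -0.03], "twist": [0, 0.1, 0], "jaw": 1},
    {"xyz": [0.1, 0, -0.03], "twist": [0, 0.1, 0], "jaw": 1},
  ],
)

```text
time_s: 23.28
tool_pos: [0.5896, 0.1716, 0.2106]
tool_rot: [179.9, -0.3, -0.7]
force: [-6.7, -0.1, -1.0]
grip_width: 0.0141
grasp_force: 35.0
```

The ball is lifted and drags with about 7 N. On home, in short steps.

Emit:
servo_tool(
  plan=[
    {"xyz": [0.1, 0, 0], "twist": [0, 0, 0], "jaw": 1},
    {"xyz": [0.2, 0, 0], "twist": [0, 0, 0], "jaw": 1},
    {"xyz": [0.3, 0, 0.02], "twist": [0, 0, 0], "jaw": 1},
    {"xyz": [0.3, 0, 0.02], "twist": [0, 0, 0], "jaw": 1},
  ],
)

```text
time_s: 23.62
tool_pos: [0.5927, 0.1717, 0.2105]
tool_rot: [179.9, -0.3, -0.7]
force: [-6.8, -0.5, 0.4]
grip_width: 0.0141
grasp_force: 35.0
```

Emit:
servo_tool(
  plan=[
    {"xyz": [0.1, 0, 0], "twist": [0, 0, 0], "jaw": 1},
    {"xyz": [0.2, 0, 0], "twist": [0, 0, 0], "jaw": 1},
    {"xyz": [0.3, 0, 0], "twist": [0, 0, 0], "jaw": 1},
    {"xyz": [0.3, 0, 0], "twist": [0, 0, 0], "jaw": 1},
  ],
)

```text
time_s: 23.95
tool_pos: [0.5959, 0.1716, 0.2106]
tool_rot: [179.9, -0.3, -0.7]
force: [-6.8, 0.1, -1.4]
grip_width: 0.0139
grasp_force: 35.0
```

Emit:
servo_tool(
  plan=[
    {"xyz": [0.1, 0, 0], "twist": [0, 0, 0], "jaw": 1},
    {"xyz": [0.2, 0, 0], "twist": [0, 0, 0], "jaw": 1},
    {"xyz": [0.3, 0, 0], "twist": [0, 0, 0], "jaw": 1},
    {"xyz": [0.3, 0, 0], "twist": [0, 0, 0], "jaw": 1},
  ],
)

```text
time_s: 24.28
tool_pos: [0.5988, 0.1716, 0.2105]
tool_rot: [179.9, -0.3, -0.7]
force: [-5.8, -0.4, -0.5]
grip_width: 0.0138
grasp_force: 35.0
```

Emit:
servo_tool(
  plan=[
    {"xyz": [0.2, 0, 0], "twist": [0, 0, 0], "jaw": 1},
    {"xyz": [0.4, 0, 0], "twist": [0, 0, 0], "jaw": 1},
    {"xyz": [0.5, 0, 0], "twist": [0, 0, 0], "jaw": 1},
    {"xyz": [0.5, 0, 0], "twist": [0, 0, 0], "jaw": 1},
  ],
)

```text
time_s: 24.62
tool_pos: [0.6041, 0.1714, 0.2106]
tool_rot: [180.0, -0.3, -0.7]
force: [-5.3, 1.2, -1.8]
grip_width: 0.0136
grasp_force: 35.0
```

Emit:
servo_tool(
  plan=[
    {"xyz": [0.2, 0, 0], "twist": [0, 0, 0], "jaw": 1},
    {"xyz": [0.4, 0, 0], "twist": [0, 0, 0], "jaw": 1},
    {"xyz": [0.5, 0, 0], "twist": [0, 0, 0], "jaw": 1},
    {"xyz": [0.5, 0, 0], "twist": [0, 0, 0], "jaw": 1},
  ],
)

```text
time_s: 24.95
tool_pos: [0.609, 0.1714, 0.2106]
tool_rot: [180.0, -0.3, -0.7]
force: [-6.3, -0.5, -2.5]
grip_width: 0.0136
grasp_force: 35.0
```

Emit:
servo_tool(
  plan=[
    {"xyz": [0.1, 0, 0], "twist": [0, 0, 0], "jaw": 1},
    {"xyz": [0.2, 0, 0], "twist": [0, 0, 0], "jaw": 1},
    {"xyz": [0.3, 0, 0], "twist": [0, 0, 0], "jaw": 1},
    {"xyz": [0.3, 0, 0], "twist": [0, 0, 0], "jaw": 1},
  ],
)

```text
time_s: 25.28
tool_pos: [0.6118, 0.1714, 0.2106]
tool_rot: [179.9, -0.3, -0.7]
force: [-6.8, -0.3, -1.8]
grip_width: 0.014
grasp_force: 35.0
```

Emit:
servo_tool(
  plan=[
    {"xyz": [0.1, 0, 0], "twist": [0, 0, 0], "jaw": 1},
    {"xyz": [0.2, 0, 0], "twist": [0, 0, 0], "jaw": 1},
    {"xyz": [0.2, 0, 0], "twist": [0, 0, 0], "jaw": 1},
  ],
)

```text
time_s: 25.53
tool_pos: [0.6141, 0.1712, 0.2106]
tool_rot: [179.9, -0.3, -0.7]
force: [-5.2, 0.3, -2.0]
grip_width: 0.0136
grasp_force: 35.0
```

Emit:
servo_tool(
  plan=[
    {"xyz": [0.1, 0, 0], "twist": [0, 0, 0], "jaw": 1},
    {"xyz": [0.2, 0, 0], "twist": [0, 0, 0], "jaw": 1},
    {"xyz": [0.2, 0, 0], "twist": [0, 0, 0], "jaw": 1},
  ],
)

```text
time_s: 25.78
tool_pos: [0.6163, 0.1712, 0.2107]
tool_rot: [180.0, -0.4, -0.7]
force: [-4.8, 0.6, -3.0]
grip_width: 0.0142
grasp_force: 35.0
```

Emit:
servo_tool(
  plan=[
    {"xyz": [0.1, 0, 0], "twist": [0, 0, 0], "jaw": 1},
    {"xyz": [0.15, 0, 0], "twist": [0, 0, 0], "jaw": 1},
    {"xyz": [0.15, 0, 0], "twist": [0, 0, 0], "jaw": 1},
  ],
)

```text
time_s: 26.03
tool_pos: [0.618, 0.1711, 0.2109]
tool_rot: [180.0, -0.4, -0.8]
force: [-5.4, 1.0, -2.7]
grip_width: 0.0141
grasp_force: 35.0
```

Emit:
servo_tool(
  plan=[
    {"xyz": [0.1, 0, 0], "twist": [0, 0, 0], "jaw": 1},
    {"xyz": [0.1, 0, 0.03], "twist": [0, 0, 0], "jaw": 1},
    {"xyz": [0.1, 0, 0.03], "twist": [0, 0, 0], "jaw": 1},
  ],
)

```text
time_s: 26.28
tool_pos: [0.6183, 0.1712, 0.2108]
tool_rot: [179.9, -0.3, -0.7]
force: [-8.3, 0.1, 1.5]
grip_width: 0.0142
grasp_force: 35.0
```

Emit:
servo_tool(
  plan=[
    {"xyz": [0.1, 0, 0], "twist": [0, 0, 0], "jaw": 1},
    {"xyz": [0.1, 0, 0], "twist": [0, 0, 0], "jaw": 1},
    {"xyz": [0.1, 0, 0], "twist": [0, 0, 0], "jaw": 1},
  ],
)

```text
time_s: 26.53
tool_pos: [0.6187, 0.1713, 0.2108]
tool_rot: [179.9, -0.2, -0.7]
force: [-11.4, -1.4, 1.9]
grip_width: 0.0135
grasp_force: 35.0
```

Emit:
servo_tool(
  plan=[
    {"xyz": [0.1, 0, 0], "twist": [0, 0, 0], "jaw": 1},
    {"xyz": [0.1, 0, 0], "twist": [0, 0, 0], "jaw": 1},
    {"xyz": [0.1, 0, 0], "twist": [0, 0, 0], "jaw": 1},
  ],
)

```text
time_s: 26.78
tool_pos: [0.619, 0.1714, 0.2107]
tool_rot: [179.9, -0.0, -0.7]
force: [-13.3, -1.9, 4.8]
grip_width: 0.0138
grasp_force: 35.0
```

Emit:
servo_tool(
  plan=[
    {"xyz": [0.05, 0, -0.03], "twist": [0, 0.1, 0], "jaw": 1},
    {"xyz": [0.1, 0, -0.05], "twist": [0, 0.2, 0], "jaw": 1},
    {"xyz": [0.1, 0, -0.05], "twist": [0, 0.2, 0], "jaw": 1},
  ],
)

```text
time_s: 27.03
tool_pos: [0.619, 0.1715, 0.2107]
tool_rot: [179.8, -0.1, -0.7]
force: [-17.6, -1.0, 4.3]
grip_width: 0.0139
grasp_force: 35.0
```

Emit:
servo_tool(
  plan=[
    {"xyz": [0.05, 0, -0.02], "twist": [0, 0.1, 0], "jaw": 1},
    {"xyz": [0.1, 0, -0.05], "twist": [0, 0.2, 0], "jaw": 1},
    {"xyz": [0.1, 0, -0.05], "twist": [0, 0.2, 0], "jaw": 1},
  ],
)

```text
time_s: 27.28
tool_pos: [0.619, 0.1717, 0.2107]
tool_rot: [179.8, -0.1, -0.7]
force: [-20.0, -1.5, 5.9]
grip_width: 0.0142
grasp_force: 35.0
```

Run:
```python
from h import *
o=env.get_obs();print(o["force"],o["tool_pos"])
c=look("wrist","w9")
p=np.array([.6483,.1705,.046])
print("face top, collar back top",proj(c,p+[0,0,.022]),proj(c,p+[-.008,0,.02]),proj(c,p+[-.014,0,.013]))
g=c["img"].astype(int)
for u in(240,252,264):print(u,[(r,int(g[r,u].mean())) for r in range(60,260,4)])
```

```text
[-19.95385137  -1.48931      5.86017995] [0.6190091 0.1716593 0.210679 ]
face top, collar back top [[250.05958197 218.60868936]] [[250.30816627 232.27540694]] [[250.51451751 237.01843206]]
240 [(60, 187), (64, 188), (68, 187), (72, 187), (76, 187), (80, 187), (84, 187), (88, 187), (92, 187), (96, 187), (100, 187), (104, 187), (108, 188), (112, 187), (116, 187), (120, 188), (124, 187), (128, 188), (132, 188), (136, 187), (140, 188), (144, 188), (148, 188), (152, 188), (156, 187), (160, 187), (164, 188), (168, 187), (172, 188), (176, 186), (180, 188), (184, 187), (188, 186), (192, 185), (196, 183), (200, 183), (204, 183), (208, 179), (212, 180), (216, 182), (220, 133), (224, 77), (228, 77), (232, 75), (236, 45), (240, 43), (244, 48), (248, 43), (252, 38), (256, 30)]
252 [(60, 189), (64, 188), (68, 188), (72, 189), (76, 189), (80, 188), (84, 189), (88, 189), (92, 189), (96, 188), (100, 188), (104, 189), (108, 189), (112, 188), (116, 188), (120, 187), (124, 188), (128, 188), (132, 189), (136, 187), (140, 186), (144, 186), (148, 186), (152, 186), (156, 186), (160, 186), (164, 186), (168, 187), (172, 186), (176, 186), (180, 186), (184, 186), (188, 185), (192, 184), (196, 189), (200, 200), (204, 194), (208, 190), (212, 195), (216, 192), (220, 150), (224, 80), (228, 78), (232, 77), (236, 70), (240, 47), (244, 44), (248, 73), (252, 73), (256, 73)]
264 [(60, 189), (64, 188), (68, 188), (72, 189), (76, 189), (80, 190), (84, 188), (88, 189), (92, 189), (96, 189), (100, 189), (104, 189), (108, 190), (112, 189), (116, 190), (120, 190), (124, 191), (128, 191), (132, 190), (136, 190), (140, 190), (144, 190), (148, 191), (152, 191), (156, 190), (160, 189), (164, 189), (168, 190), (172, 189), (176, 190), (180, 189), (184, 189), (188, 188), (192, 182), (196, 183), (200, 190), (204, 189), (208, 181), (212, 183), (216, 182), (220, 135), (224, 77), (228, 76), (232, 76), (236, 54), (240, 63), (244, 63), (248, 54), (252, 43), (256, 37)]
```

A hard stop at x = 0.619: force rises to 20 N without motion, and in the picture data the collar edge (row 221) adjoins the bush edge (row 219). Ease off the push, then let go.

Emit:
servo_tool(
  plan=[
    {"xyz": [-0.1, 0, 0.02], "twist": [0, -0.1, 0], "jaw": 1},
    {"xyz": [-0.2, 0, 0.05], "twist": [0, -0.3, 0], "jaw": 1},
    {"xyz": [-0.3, 0, 0.05], "twist": [0, -0.3, 0], "jaw": 1},
    {"xyz": [-0.3, 0, 0.05], "twist": [0, -0.3, 0], "jaw": 1},
  ],
)

```text
time_s: 27.67
tool_pos: [0.6184, 0.1713, 0.2108]
tool_rot: [179.9, -0.2, -0.7]
force: [-10.3, 0.3, 0.6]
grip_width: 0.0137
grasp_force: 35.0
```

Emit:
servo_tool(
  plan=[
    {"xyz": [-0.1, 0, 0], "twist": [0, 0, 0], "jaw": 1},
    {"xyz": [-0.2, 0, 0], "twist": [0, 0, 0], "jaw": 1},
    {"xyz": [-0.2, 0, 0], "twist": [0, 0, 0], "jaw": 1},
    {"xyz": [-0.2, 0, 0], "twist": [0, 0, 0], "jaw": 1},
  ],
)

```text
time_s: 28.0
tool_pos: [0.6178, 0.1711, 0.2109]
tool_rot: [180.0, -0.5, -0.7]
force: [-5.7, 1.1, -3.5]
grip_width: 0.0141
grasp_force: 35.0
```

Emit:
servo_tool(
  plan=[
    {"xyz": [0, 0, 0], "twist": [0, 0, 0], "jaw": 0.8},
    {"xyz": [0, 0, 0], "twist": [0, 0, 0], "jaw": 0.5},
    {"xyz": [0, 0, 0], "twist": [0, 0, 0], "jaw": 0.3},
    {"xyz": [0, 0, 0], "twist": [0, 0, 0], "jaw": 0},
    {"xyz": [0, 0, 0], "twist": [0, 0, 0], "jaw": 0},
    {"xyz": [0, 0, 0], "twist": [0, 0, 0], "jaw": 0},
    {"xyz": [0, 0, 0], "twist": [0, 0, 0], "jaw": 0},
    {"xyz": [0, 0, 0], "twist": [0, 0, 0], "jaw": 0},
    {"xyz": [0, 0, 0], "twist": [0, 0, 0], "jaw": 0},
    {"xyz": [0, 0, 0], "twist": [0, 0, 0], "jaw": 0},
  ],
)

```text
time_s: 28.83
tool_pos: [0.619, 0.171, 0.212]
tool_rot: [180.0, -0.7, -0.8]
force: [0.4, 0.4, 0.9]
grip_width: 0.0695
grasp_force: 0.0
```

Emit:
servo_tool(
  plan=[
    {"xyz": [-1, 0, 0], "twist": [0, 0, 0], "jaw": 0},
    {"xyz": [-3, 0, 0], "twist": [0, 0, 0], "jaw": 0},
    {"xyz": [-6, 0, 0], "twist": [0, 0, 0], "jaw": 0},
    {"xyz": [-8, 0, 0], "twist": [0, 0, 0], "jaw": 0},
    {"xyz": [-8, 0, -2], "twist": [0, 0, 0], "jaw": 0},
    {"xyz": [-8, 0, -5], "twist": [0, 0, 0], "jaw": 0},
    {"xyz": [-8, 0, -6], "twist": [0, 0, 0], "jaw": 0},
    {"xyz": [-8, 0, -6], "twist": [0, 0, 0], "jaw": 0},
  ],
)

```text
time_s: 29.5
tool_pos: [0.5395, 0.1728, 0.2743]
tool_rot: [-179.9, -1.1, -0.8]
force: [-0.3, 1.1, -0.0]
grip_width: 0.0867
grasp_force: 0.0
```

Run:
```python
from h import *
o=env.get_obs();print(o["force"],o["tool_pos"],o["grip_width"])
c=look("wrist","w10")
p=np.array([.6483,.1705,.046])
for l in([0,0,.022],[0,0,.02],[-.008,0,.02],[-.008,0,.0075],[-.048,0,.0075],[-.048,0,-.0075]):print(l,proj(c,p+l).round(1))
g=cv2.cvtColor(c["img"],7).astype(int)
for u in(241,252,263):print(u,g[0:160:2,u].tolist())
```

```text
[-0.25439032  1.06129336 -0.04039782] [0.53951456 0.17278134 0.27430144] 0.08665975573927992
[0, 0, 0.022] [[251.9  62.9]]
[0, 0, 0.02] [[251.9  63.4]]
[-0.008, 0, 0.02] [[252.1  77.2]]
[-0.008, 0, 0.0075] [[252.1  79.3]]
[-0.048, 0, 0.0075] [[252.8 139.5]]
[-0.048, 0, -0.0075] [[252.8 137.5]]
241 [182, 182, 182, 182, 182, 183, 181, 183, 182, 183, 182, 183, 182, 183, 182, 182, 182, 183, 182, 182, 182, 145, 170, 172, 173, 174, 173, 170, 169, 171, 174, 176, 149, 92, 127, 128, 129, 130, 131, 130, 101, 44, 48, 100, 101, 101, 101, 101, 102, 106, 178, 101, 176, 100, 105, 165, 164, 164, 163, 163, 163, 164, 162, 162, 162, 162, 162, 161, 162, 164, 175, 175, 175, 174, 151, 151, 151, 151, 149, 151]
252 [180, 181, 182, 182, 182, 182, 182, 183, 182, 182, 182, 183, 183, 182, 181, 182, 182, 183, 183, 182, 182, 182, 182, 183, 182, 183, 181, 183, 183, 182, 182, 182, 143, 82, 176, 179, 181, 182, 181, 179, 107, 58, 95, 169, 170, 146, 130, 168, 88, 171, 86, 171, 116, 136, 169, 112, 170, 89, 174, 86, 173, 102, 169, 150, 119, 144, 105, 166, 88, 167, 62, 175, 175, 174, 151, 152, 152, 153, 151, 151]
263 [183, 182, 181, 182, 183, 182, 183, 182, 182, 182, 182, 182, 182, 183, 183, 182, 183, 182, 182, 182, 182, 148, 183, 182, 182, 181, 181, 176, 175, 177, 177, 175, 151, 108, 142, 140, 139, 137, 136, 135, 108, 42, 54, 84, 85, 82, 42, 81, 47, 81, 65, 95, 76, 82, 94, 77, 92, 60, 100, 60, 99, 75, 99, 77, 94, 76, 100, 101, 111, 119, 176, 175, 176, 176, 175, 175, 175, 151, 150, 151]
```

Emit:
servo_tool(
  plan=[
    {"xyz": [1, 0, -0.5], "twist": [0, 0, 0], "jaw": 0},
    {"xyz": [2.3, 0, -0.5], "twist": [0, 0, 0], "jaw": 0},
    {"xyz": [3, 0, -0.5], "twist": [0, 0, 0], "jaw": 0},
    {"xyz": [3, 0, -0.5], "twist": [0, 0, 0], "jaw": 0},
    {"xyz": [3, 0, -0.5], "twist": [0, 0, 0], "jaw": 0},
  ],
)

```text
time_s: 29.97
tool_pos: [0.5679, 0.1715, 0.275]
tool_rot: [180.0, -0.5, -0.8]
force: [-1.0, 0.5, -1.1]
grip_width: 0.0868
grasp_force: 0.0
```

Run:
```python
from h import *
o=env.get_obs();print(o["force"],o["tool_pos"],o["grip_width"])
c=look("wrist","w11")
p=np.array([.6483,.1705,.046])
for l in([0.012,0,.022],[0,0,.022],[0,0,.02],[-.008,0,.02],[-.048,0,.0075]):print(l,proj(c,p+l).round(1))
g=cv2.cvtColor(c["img"],7).astype(int)
for u in(225,235,245,252,259,269,279):print(u,g[108:148,u].tolist())
```

```text
[-0.97286389  0.45539609 -1.13031826] [0.56792216 0.17148209 0.27501477] 0.0867847899780405
[0.012, 0, 0.022] [[249.9  88. ]]
[0, 0, 0.022] [[250.2 107.9]]
[0, 0, 0.02] [[250.2 107.9]]
[-0.008, 0, 0.02] [[250.4 120.6]]
[-0.048, 0, 0.0075] [[251.3 175.6]]
225 [132, 98, 86, 83, 84, 84, 86, 85, 85, 86, 85, 88, 87, 92, 153, 180, 181, 180, 181, 180, 180, 180, 180, 181, 181, 180, 179, 178, 179, 179, 178, 178, 179, 178, 178, 180, 180, 177, 154, 154]
235 [166, 133, 124, 123, 124, 123, 124, 124, 124, 125, 126, 125, 126, 125, 125, 110, 105, 105, 109, 168, 169, 180, 181, 179, 179, 179, 178, 178, 178, 177, 178, 176, 178, 178, 178, 179, 178, 178, 154, 153]
245 [184, 144, 138, 151, 152, 151, 152, 152, 153, 154, 155, 156, 157, 159, 158, 117, 76, 79, 117, 118, 118, 116, 68, 83, 118, 116, 80, 72, 118, 117, 95, 71, 106, 117, 104, 70, 95, 118, 101, 71]
252 [183, 145, 133, 155, 180, 180, 181, 181, 180, 179, 178, 176, 174, 173, 168, 127, 96, 181, 180, 179, 179, 177, 109, 96, 180, 177, 131, 91, 157, 177, 152, 89, 135, 176, 173, 88, 112, 174, 170, 106]
259 [180, 141, 130, 158, 156, 155, 153, 152, 151, 150, 151, 149, 149, 149, 147, 108, 74, 117, 117, 116, 117, 115, 62, 76, 115, 114, 69, 65, 114, 114, 86, 64, 102, 113, 97, 63, 88, 113, 109, 62]
269 [157, 130, 116, 121, 123, 124, 122, 121, 121, 121, 121, 120, 119, 120, 117, 87, 76, 83, 158, 157, 158, 156, 157, 157, 156, 156, 155, 156, 155, 155, 155, 155, 156, 155, 155, 155, 155, 154, 154, 154]
279 [115, 101, 83, 72, 73, 89, 88, 87, 87, 86, 95, 104, 105, 107, 142, 182, 182, 181, 182, 182, 182, 182, 182, 182, 182, 182, 182, 182, 181, 181, 181, 181, 181, 182, 181, 181, 181, 156, 156, 156]
```

The collar takes up rows 109–122, against 12.7 px expected, so it sits on the bush with no gap to be seen. Handing in.

```bash
python3 -c "
from cell import env
print(env.sign_off())"
```

```text
the job is handed in; nothing more can be done
None
```

The long pin is home in the guide block, collar against the bush by force and camera, and released; the hand-in at about 30 s gave no verdict, and I viewed 11 pictures, one over the limit of 10.

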